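Put a lens box away in a push-to-open drawer

TASK

Put the small white lens box away in the blue-fronted push-to-open drawer: press the drawer front gently until its touch latch lets go and the drawer springs all the way out, lay the box flat in the tray, then press the front gently back in until it latches and stays shut by itself. The latch is delicate, so feel for it and never lean hard on the drawer (20 N is too much), and leave the tape roll and the steel adapter where they are.

Things in the scene. Friction and masses are not known exactly. Their poses are not given: they have to be found in the camera images.
- cabinet: Grey metal drawer unit, 150 (x) x 170 (y) x 64 mm high, fixed to the desk. Origin at the centre of its underside, z up; its drawer comes out along -x (roughly toward the robot). Carcass front edge at x = -75 mm. At rest the spring drives the drawer outward with 2 N when out and 4 to 5 N when in; damping adds 2.5 N per 0.1 m/s of inward speed.
- drawer (a joint): How far the drawer is out along the cabinet's -x, in m: 0 latched (within 1 mm), 0.095 fully out at its stop, negative pressed in past latched. To release: press in 6.5 to 14.5 mm past latched (depth differs at every start, unseen), ease off, and it springs out behind the finger. To relatch: press in the same way (1 mm less is enough), ease off: it comes back to 0. Less deep changes nothing.
- push_pad (a point): Centre of the outer face of the blue drawer front (small silver disc), 33.5 mm above the desk; moves with the drawer, axes as the cabinet's; press along +x. Front 150 mm wide, from 9 to 58 mm above the desk, 24 thick, 20 proud of the carcass when latched, no handle. 1 mm past the release depth a stiff bumper adds 12 N per mm: a rise to 9 to 12 N in all means deep enough; over 20 N is a fault.
- tray (a point): Point on the black tray floor in the drawer, 70 mm behind the front's outer face, 18 mm above the desk, on the centre line; moves with the drawer, axes as the cabinet's. With the drawer fully out it is the middle of the uncovered part, 91 (x) x 140 (y) mm, between side walls 20 high; the front rises 40 above the tray floor; the carcass top (64 above the desk) covers the rest.
- lens_box: Small flat white hinged plastic lens box with a blue and white top label, shut, 47 (x) x 45 (y) x 19 high, 30 g; origin at the centre of its underside, z up. The desk is at 0.
- tape_roll: Bystander: roll of black tape lying flat, 58 across, 19 high; origin at the centre of its underside.
- adapter: Bystander: small pale knurled steel ring adapter, 26 across, 15 high; origin at the centre of its underside.
Mind the look-alikes: they are no part of the job. There is more than one size of the lens_box; the job needs the smaller.

How it is judged:
By the outcome, as a careful person would: the job done as asked, in the order asked, and still so for the second after the job is handed in, with the robot touching nothing.
It also fails if it takes over 70 s, if anything falls off the work surface, if the arm or the gripper's body presses on something with over 40 N, if the wrist force passes 120 N, or if a joint passes its speed limit or range.

ROBOT

A 7-joint arm with a two-finger parallel gripper is mounted at the origin on a cart in front of the work surface, level with it; the furniture and walls round the work are solid. World frame = base frame: x ahead of the robot, y to its left, z up, the work surface at z = 0. Lengths are in mm, angles in rad, forces in N, time in s.
With the tool pointing down it reaches from about 400 to 875 mm from the base axis. Payload 4.4 kg.
Tool frame: the origin (TCP) lies at the very end of the fingers, on their centre line; the grasp point (between the pads) lies ctrl.grip_depth behind it (ctrl.grip_depth is the distance from the TCP to the grasp point, in mm); z points along the fingers, y is the direction in which the jaws open and shut (so a half turn about z gives the same grasp; the last joint's range is limited). The gripper opens to 85 mm and grips with 20 to 120 N. Pads are 22 mm wide; open, the fingers measure 114 mm over their backs; the gripper's body (76 mm by 85 mm) begins 54 mm behind the grasp point. The pads swing forward as they close: fully open they stand 13 mm farther back than shut.
Start: joints at [-1.315, 0.628, 0.038, 1.517, -0.027, 0.996, -0.02], TCP at [205.555, 616.656, 231.313] pointing down, gripper open.
Joint ranges: [-3.06, 3.06], [-0.37, 2.12], [-1.25, 1.32], [0.18, 2.47], [-1.1, 4.24], [0.23, 1.98], [-2.94, 2.94]. Speed limits (rad/s): [2.57, 2.57, 3.14, 3.14, 3.14, 3.14, 3.14].

INTERFACE

Orientations are given as [roll, pitch, yaw] about the fixed x, y, z axes, in that order (R = Rz(yaw) Ry(pitch) Rx(roll)).
In Python, from cell import ctrl gives the robot as it stands.
- The arm moves only by the tool servo_tool, never from a script. Its argument "commands" is one flat list of numbers, 5 for each row, row after row: the shift along the tool's x, y, z in units of 25 mm (1.0 is 25 mm), then the turn about the tool's z in units of 6 degrees (1.0 is 6 degrees), then the closure, from 0 (fully open) to 1 (shut). In form: [tx, ty, tz, twist, gripper, tx, ty, tz, twist, gripper, ...]. A call has 1 to 10 rows; each row is the pose to reach, as a shift and turn from the pose commanded when the call began, along the tool's axes at that moment; what a row does not reach only later rows make up. A row lasts 1/12 s, in which the tool goes at most 41.7 mm and 7.16 degrees, less where a joint would pass 70% of its speed; a pose out of reach is approached as far as the arm can. A call with a gripper value outside its range is refused whole. The fingers move at their own pace and stop on an object; the grip force is fixed at half the most. Time passes only in rows, so rows that repeat a pose let the fingers close. It gives the time, the measured TCP pose, the force and the opening at its end, in the units of the state.
- ctrl.read_state(): the state, without advancing time (a new reading comes with each control period).
- ctrl.get_image(name): name is "scene" or "top" or "wrist"; returns a dict with "img" (480x640x3 uint8, blue, green, red), "K" (3x3 intrinsics, pixels), "T" (4x4, takes a point from camera to world coordinates). Camera axes: x right, y down, z forward; pixel columns grow to the right and rows downward; lengths in mm; the calibration is good to about 2 mm. A picture is of the moment at which its call begins. There is no depth.
- ctrl.finish_job(): hands the job in, once; it reports no verdict.
The state is a dict: "clock": time; "qpos": joint angles; "qd": joint speeds; "tau": joint torques, N m; "eef_pos": TCP position; "tool_rot": TCP orientation; "force": force on the tool from outside, world axes, zero at the start; "torque": the same for the moment, N m; "width": finger opening in mm.
Only numpy, scipy, OpenCV 4.12 (cv2) and the standard library are available. Lean on these libraries where they do the work, as an engineer would, in place of code of your own. Each camera call takes 0.05 s, during which the arm holds its last target.

## Working session

There is one attempt and no reset: what is moved stays moved. The work goes in short steps, Python scripts to look and compute and a tool call to move; the robot and the scene stay as the last step left them, time stands still between calls to the robot, and variables do not carry over. Pictures are saved under pics/ and viewed, and the job is handed in when it is done.

Besides the shell and the picture viewer there is one more tool, called after ">>>" by a JSON object that holds its "name" and its "arguments". servo_tool: Moves the arm, as the interface text tells. Its arguments: {"type":"object","properties":{"commands":{"type":"array","items":{"type":"number"}}},"required":["commands"]}

```bash
mkdir -p pics; ls
cat > h.py <<'E'
import sys,numpy as np,cv2
from cell import ctrl
def grab(n,f):
    d=ctrl.get_image(n); cv2.imwrite('pics/'+f,d['img']); np.savez('pics/'+f+'.npz',img=d['img'],K=d['K'],T=d['T']); return d
def ld(f): return np.load('pics/'+f+'.npz')
def px2w(d,u,v,z):
    r=np.linalg.solve(np.array(d['K'],float),[u,v,1]); T=np.array(d['T']); r=T[:3,:3]@r; o=T[:3,3]
    return o+r*(z-o[2])/r[2]
def w2px(d,p):
    T=np.linalg.inv(np.array(d['T'])); q=T[:3,:3]@np.array(p)+T[:3,3]; q=np.array(d['K'])@q; return q[:2]/q[2]
E
python3 - <<'E'
from h import *
for n in ['scene','top','wrist']: grab(n,n+'0.png')
s=ctrl.read_state(); print(s, ctrl.grip_depth)
E
```

```text
pics
{'clock': 0.15, 'qpos': array([-1.31479284,  0.62914066,  0.0384596 ,  1.51813254, -0.02698   ,
        0.99633351, -0.02000311]), 'qd': array([ 7.65835125e-04, -1.00528855e-03, -2.72761977e-05, -3.30484113e-03,
       -4.99324967e-04, -9.95374419e-04, -6.25862900e-04]), 'tau': array([ 6.33158270e-04, -5.63799155e+01,  1.22719087e+00, -1.93653864e+01,
        1.10754863e-02,  7.28136452e-03,  1.60633550e-05]), 'eef_pos': array([205.40838283, 616.18010669, 230.59787455]), 'tool_rot': array([-3.14009715e+00,  3.13069691e-05,  2.81978802e+00]), 'force': array([-0.09357375,  0.82179981, -0.33014864]), 'torque': array([0.07272022, 0.03027713, 0.03777058]), 'width': 85.4497762944164} 18.700000000000003
```

View pics/scene0.png

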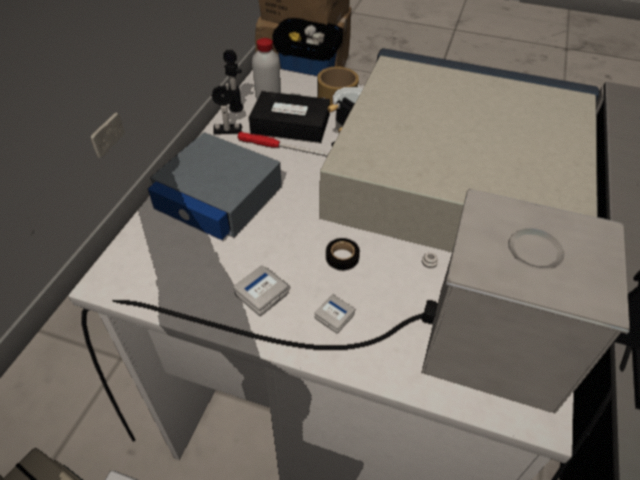

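View pics/top0.png

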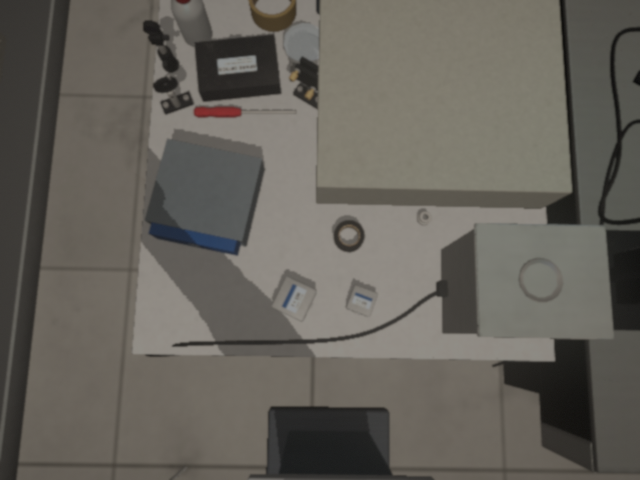

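View pics/wrist0.png

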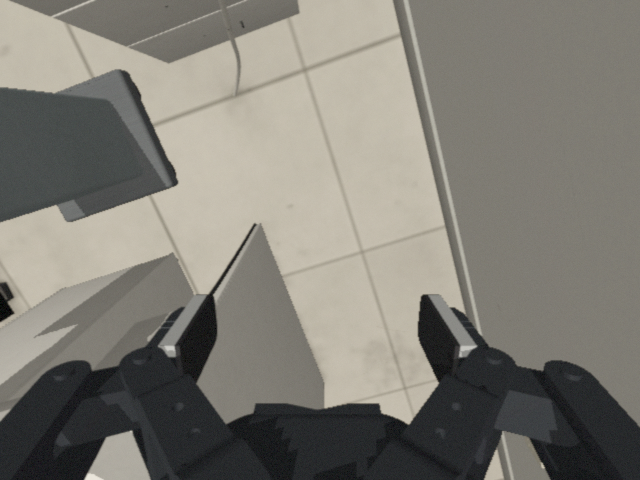

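Run:
```python
from h import *
t=ld('top0.png'); s=ld('scene0.png')
print(t['T'],s['T'],t['K'])
for n,u,v,z in [('small',362,297,19),('big',295,295,19),('tape',349,235,19),('adp',423,216,15),('base',328,440,0),('cabTL',169,140,64),('cabTR',263,152,64),('cabBL',148,224,64),('cabBR',239,241,64),('corner',135,353,0),('deskR',552,360,0),('bx',317,203,100),('box2',476,337,150)]:
    print(n,px2w(t,u,v,z).round(1))
for n,u,v,z in [('small',335,308,19),('big',263,284,19),('tape',343,248,19),('adp',430,257,15),('pad',184,214,33.5)]:
    print('S',n,px2w(s,u,v,z).round(1))
def up(d,x0,y0,w,h,k,f): cv2.imwrite('pics/'+f,cv2.resize(d['img'][y0:y0+h,x0:x0+w],None,fx=k,fy=k,interpolation=cv2.INTER_CUBIC))
up(t,130,120,200,150,4,'c1.png'); up(t,260,200,180,130,4,'c2.png'); up(s,140,120,260,220,3,'c3.png')
```

```text
[[ 1.71550108e-02 -9.85846063e-01  1.66773039e-01  3.94447824e+02]
 [-9.99624446e-01 -2.04757938e-02 -1.82128509e-02  5.74516814e+01]
 [ 2.13698777e-02 -1.66397965e-01 -9.85827087e-01  9.07420706e+02]
 [ 0.00000000e+00  0.00000000e+00  0.00000000e+00  1.00000000e+00]] [[ 3.25645305e-01 -6.98931335e-01  6.36749656e-01  1.58260476e+01]
 [-9.45409315e-01 -2.49610847e-01  2.09512892e-01 -1.46958169e+02]
 [ 1.25044953e-02 -6.70215946e-01 -7.42060795e-01  6.70369105e+02]
 [ 0.00000000e+00  0.00000000e+00  0.00000000e+00  1.00000000e+00]] [[505.54653262   0.         322.24086814]
 [  0.         505.54653262 244.6057931 ]
 [  0.           0.           1.        ]]
small [453.  -30.3  19. ]
big [454.3  87.2  19. ]
tape [563.2  -6.6  19. ]
adp [ 601.9 -141.1   15. ]
base [209.4  25.    0. ]
cabTL [716.3 311.9  64. ]
cabTR [698.5 147.9  64. ]
cabBL [566.3 337.2  64. ]
cabBR [540.4 182.5  64. ]
corner [349.5 363.9   0. ]
deskR [ 349.3 -369.5    0. ]
bx [600.2  52.3 100. ]
box2 [ 388.3 -187.1  150. ]
S small [454.4 -28.7  19. ]
S big [459.8  89.1  19. ]
S tape [571.2  -4.7  19. ]
S adp [ 603.5 -142.5   15. ]
S pad [541.6 266.9  33.5]
```

View pics/c1.png

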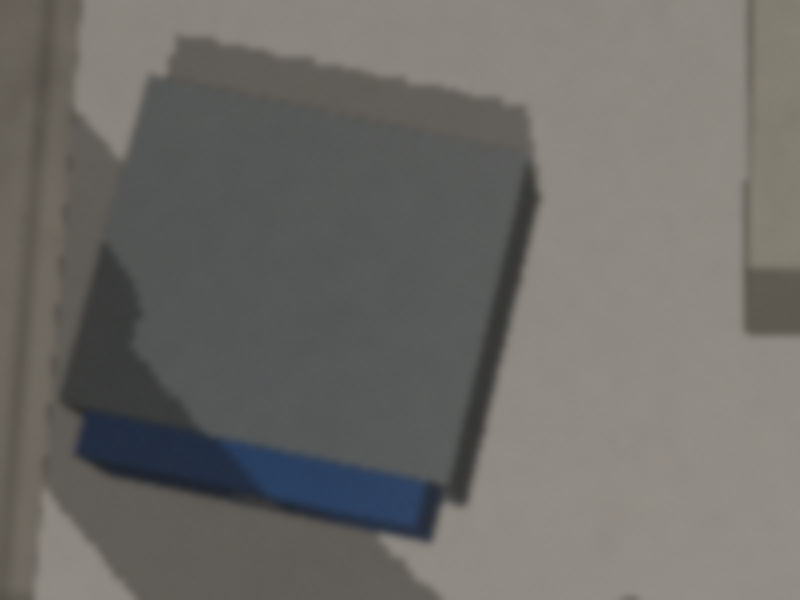

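View pics/c2.png

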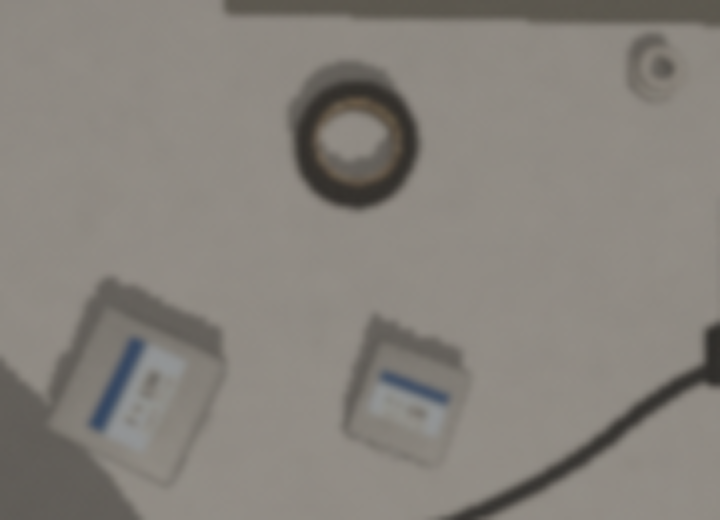

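View pics/c3.png

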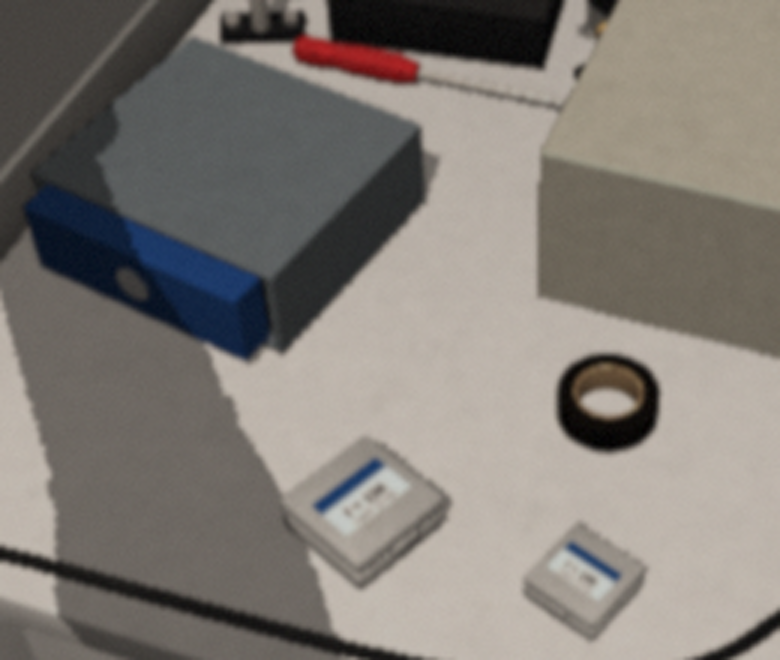

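Run:
```python
from h import *
t=ld('top0.png'); s=ld('scene0.png')
print('wristT',ld('wrist0.png')['T'].round(3))
def f(d,pts,k,x0,y0,z):
    w=np.array([px2w(d,x0+a/k-.37,y0+b/k-.37,z)[:2] for a,b in pts]); print(w.round(1).tolist(),'c',w.mean(0).round(1))
    for i in range(len(w)): e=w[(i+1)%len(w)]-w[i]; print(round(np.hypot(*e),1),round(np.degrees(np.arctan2(e[1],e[0])),1))
print('box top'); f(t,[(380,338),(470,372),(440,466),(352,425)],4,260,200,19)
print('box scene');f(s,[(581,522),(646,570),(596,628),(524,577)],3,140,120,19)
print('cab'); f(t,[(152,76),(530,155),(445,487),(65,405)],4,130,120,64)
print('cabS'); f(s,[(190,40),(420,130),(268,280),(35,178)],3,140,120,64)
print('pad',px2w(s,140+133/3,120+284/3,33.5))
print('fronttop T');f(t,[(90,410),(440,487),(415,535),(78,455)],4,130,120,58)
```

```text
wristT [[ 3.17000e-01  9.05000e-01  2.84000e-01  1.31660e+02]
 [ 9.48000e-01 -3.02000e-01 -9.60000e-02  6.39960e+02]
 [-1.00000e-03  3.00000e-01 -9.54000e-01  3.72958e+02]
 [ 0.00000e+00  0.00000e+00  0.00000e+00  1.00000e+00]]
box top
[[475.3, -17.2], [461.1, -57.0], [419.9, -43.8], [437.0, -5.2]] c [448.3 -30.8]
42.2 -109.7
43.2 162.3
42.2 66.1
40.1 -17.4
box scene
[[478.5, -18.2], [461.4, -57.4], [421.3, -44.3], [437.5, -2.1]] c [449.7 -30.5]
42.8 -113.5
42.2 161.9
45.2 69.1
44.1 -21.4
cab
[[718.8, 314.5], [686.9, 148.9], [539.8, 179.3], [571.7, 341.1]] c [629.3 246. ]
168.6 -100.9
150.2 168.3
164.9 78.9
149.5 -10.3
cabS
[[718.1, 317.6], [686.0, 150.5], [542.8, 180.5], [572.5, 340.2]] c [629.8 247.2]
170.2 -100.9
146.4 168.2
162.5 79.5
147.4 -8.8
pad [540.36537451 265.56055126  33.5       ]
fronttop T
[[571.0, 332.4], [540.8, 182.3], [520.0, 191.9], [551.4, 336.1]] c [545.8 260.7]
153.1 -101.4
22.9 155.2
147.5 77.7
19.9 -10.5
```

>>> {"name": "servo_tool", "arguments": {"commands": [-1.5, -0.94, 0.2, -0.2, 0, -3, -1.9, 0.4, -0.4, 0.5, -4.5, -2.8, 0.6, -0.6, 1, -6, -3.8, 0.8, -0.8, 1, -7.5, -4.7, 1, -1, 1, -9, -5.6, 1.2, -1.24, 1, -10.5, -6.6, 1.6, -1.24, 1, -12, -7.5, 2, -1.24, 1, -13.5, -8.5, 2.4, -1.24, 1, -15, -9.4, 2.8, -1.24, 1]}}

```text
clock: 0.98
eef_pos: [467.8, 297.3, 167.9]
tool_rot: [-3.141, -0.0, 2.95]
force: [-0.1, 0.7, 0.5]
width: 0.3
```

>>> {"name": "servo_tool", "arguments": {"commands": [0, 0, 1, 0, 1, 0, 0, 2.2, 0, 1, 0, 0, 3.6, 0, 1, 0, 0, 4.8, 0, 1, 0, 0, 5.4, 0, 1, 0, 0, 5.4, 0, 1, 0, 0, 5.4, 0, 1]}}

```text
clock: 1.57
eef_pos: [466.5, 298.7, 32.7]
tool_rot: [-3.14, -0.001, 2.95]
force: [0.0, 0.4, 1.1]
width: -0.0
```

Run:
```python
from h import *
grab('scene','s1.png');grab('top','t1.png');grab('wrist','w1.png')
a=cv2.imread('pics/s1.png')[100:340,100:420];b=cv2.imread('pics/t1.png')[100:340,100:420]
cv2.imwrite('pics/c4.png',cv2.resize(np.hstack([a,b]),(800,300)))
s=ctrl.read_state();print(s['eef_pos'],s['force'],s['tool_rot'])
```

```text
[467.9978926  299.79150285  34.7894556 ] [ 0.74052985 -0.95249459  0.65888001] [3.13961733e+00 1.93115520e-03 2.94961890e+00]
```

View pics/c4.png

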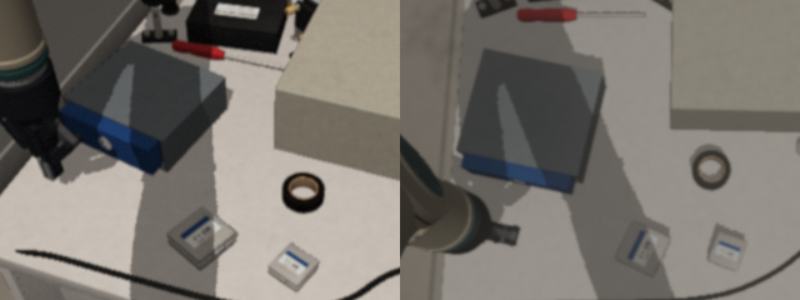

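View pics/w1.png

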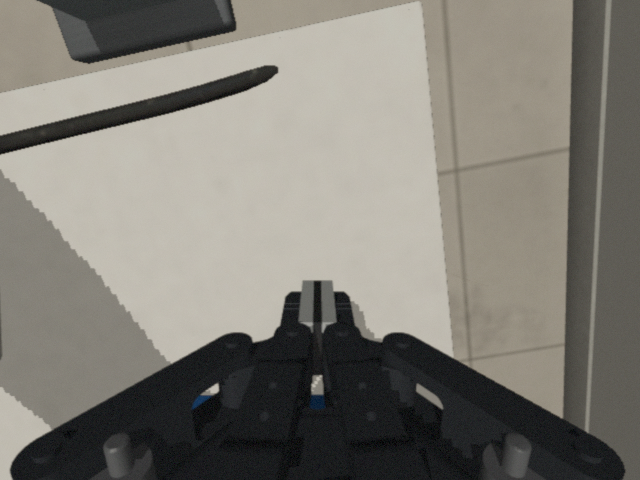

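>>> {"name": "servo_tool", "arguments": {"commands": [-0.4, -0.3, 0.2, 0, 1, -0.9, -0.6, 0.35, 0, 1, -1.4, -0.85, 0.35, 0, 1, -1.7, -0.85, 0.35, 0, 1, -1.9, -0.85, 0.35, 0, 1, -1.9, -0.85, 0.35, 0, 1, -1.9, -0.85, 0.35, 0, 1]}}

```text
clock: 2.3
eef_pos: [509.7, 269.7, 24.9]
tool_rot: [3.141, 0.0, 2.95]
force: [-0.8, 0.2, -0.1]
width: -0.0
```

Run:
```python
from h import *
grab('scene','s2.png')
a=cv2.imread('pics/s2.png')[120:270,100:300]
cv2.imwrite('pics/c5.png',cv2.resize(a,(800,600)))
for i in range(1):
  s=ctrl.read_state();print(s['eef_pos'],s['force'],s['tool_rot'])
```

```text
[509.06307459 269.88973719  24.75445161] [ 0.28905156 -1.05996591 -0.15460849] [ 3.14101293e+00 -4.87155309e-04  2.95043142e+00]
```

View pics/c5.png

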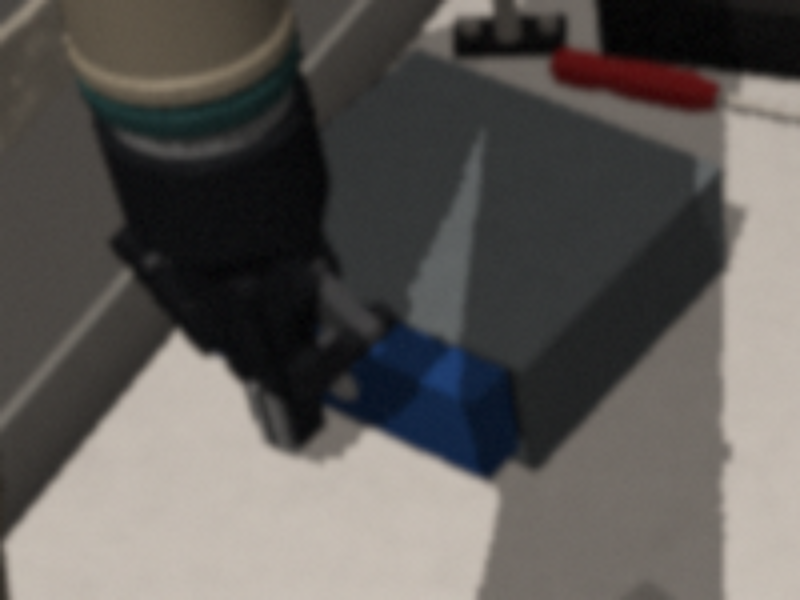

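>>> {"name": "servo_tool", "arguments": {"commands": [-0.1, 0, 0, 0, 1, -0.2, 0, 0, 0, 1, -0.3, 0, 0, 0, 1, -0.4, 0, 0, 0, 1, -0.5, 0, 0, 0, 1, -0.55, 0, 0, 0, 1, -0.55, 0, 0, 0, 1]}}

```text
clock: 2.93
eef_pos: [523.5, 266.3, 24.6]
tool_rot: [3.142, 0.0, 2.949]
force: [-0.2, 0.2, 0.7]
width: -0.1
```

>>> {"name": "servo_tool", "arguments": {"commands": [-0.04, 0, 0, 0, 1, -0.08, 0, 0, 0, 1, -0.08, 0, 0, 0, 1]}}

```text
clock: 3.18
eef_pos: [525.2, 266.1, 24.6]
tool_rot: [3.142, 0.0, 2.95]
force: [-0.8, 0.5, -0.4]
width: 0.4
```

>>> {"name": "servo_tool", "arguments": {"commands": [-0.04, 0, 0, 0, 1, -0.08, 0, 0, 0, 1, -0.08, 0, 0, 0, 1]}}

```text
clock: 3.43
eef_pos: [527.2, 265.7, 24.6]
tool_rot: [3.141, 0.0, 2.949]
force: [-0.1, 0.1, -0.1]
width: -0.3
```

>>> {"name": "servo_tool", "arguments": {"commands": [-0.04, 0, 0, 0, 1, -0.08, 0, 0, 0, 1, -0.08, 0, 0, 0, 1]}}

```text
clock: 3.68
eef_pos: [527.9, 265.6, 24.5]
tool_rot: [-3.141, -0.002, 2.95]
force: [-3.1, 1.1, 2.5]
width: 0.1
```

>>> {"name": "servo_tool", "arguments": {"commands": [-0.04, 0, 0, 0, 1, -0.08, 0, 0, 0, 1, -0.08, 0, 0, 0, 1]}}

```text
clock: 3.93
eef_pos: [530.1, 265.2, 24.5]
tool_rot: [-3.141, -0.001, 2.95]
force: [-4.8, 1.0, 3.0]
width: 0.2
```

>>> {"name": "servo_tool", "arguments": {"commands": [-0.04, 0, 0, 0, 1, -0.08, 0, 0, 0, 1, -0.08, 0, 0, 0, 1]}}

```text
clock: 4.18
eef_pos: [532.8, 264.7, 24.5]
tool_rot: [-3.142, -0.0, 2.95]
force: [-3.8, 1.0, 2.1]
width: 0.4
```

>>> {"name": "servo_tool", "arguments": {"commands": [-0.04, 0, 0, 0, 1, -0.08, 0, 0, 0, 1, -0.08, 0, 0, 0, 1]}}

```text
clock: 4.43
eef_pos: [535.0, 264.2, 24.5]
tool_rot: [3.142, -0.0, 2.95]
force: [-4.8, 1.6, 2.8]
width: 0.1
```

>>> {"name": "servo_tool", "arguments": {"commands": [-0.04, 0, 0, 0, 1, -0.04, 0, 0, 0, 1]}}

```text
clock: 4.6
eef_pos: [535.9, 264.1, 24.5]
tool_rot: [3.142, 0.0, 2.95]
force: [-4.4, 1.6, 1.6]
width: 0.1
```

>>> {"name": "servo_tool", "arguments": {"commands": [-0.04, 0, 0, 0, 1, -0.04, 0, 0, 0, 1]}}

```text
clock: 4.77
eef_pos: [536.8, 263.9, 24.5]
tool_rot: [3.142, -0.0, 2.95]
force: [-3.4, 1.1, 1.8]
width: -0.0
```

>>> {"name": "servo_tool", "arguments": {"commands": [-0.04, 0, 0, 0, 1, -0.04, 0, 0, 0, 1]}}

```text
clock: 4.93
eef_pos: [537.7, 263.7, 24.5]
tool_rot: [-3.142, -0.0, 2.95]
force: [-4.1, 1.1, 0.5]
width: 0.0
```

>>> {"name": "servo_tool", "arguments": {"commands": [-0.04, 0, 0, 0, 1, -0.04, 0, 0, 0, 1]}}

```text
clock: 5.1
eef_pos: [538.7, 263.5, 24.5]
tool_rot: [-3.142, -0.0, 2.95]
force: [-4.7, 2.0, 1.7]
width: -0.2
```

>>> {"name": "servo_tool", "arguments": {"commands": [-0.03, 0, 0, 0, 1, -0.03, 0, 0, 0, 1]}}

```text
clock: 5.27
eef_pos: [539.4, 263.4, 24.5]
tool_rot: [-3.142, -0.0, 2.95]
force: [-5.0, 0.9, 1.6]
width: -0.0
```

>>> {"name": "servo_tool", "arguments": {"commands": [-0.03, 0, 0, 0, 1, -0.03, 0, 0, 0, 1]}}

```text
clock: 5.43
eef_pos: [539.8, 263.3, 24.5]
tool_rot: [-3.141, -0.001, 2.95]
force: [-6.5, 1.9, 1.7]
width: 0.1
```

>>> {"name": "servo_tool", "arguments": {"commands": [-0.02, 0, 0, 0, 1, -0.02, 0, 0, 0, 1]}}

```text
clock: 5.6
eef_pos: [539.9, 263.3, 24.5]
tool_rot: [-3.141, -0.002, 2.95]
force: [-6.2, 0.8, 2.9]
width: 0.3
```

>>> {"name": "servo_tool", "arguments": {"commands": [-0.02, 0, 0, 0, 1, -0.02, 0, 0, 0, 1]}}

```text
clock: 5.77
eef_pos: [540.0, 263.3, 24.5]
tool_rot: [-3.141, -0.002, 2.95]
force: [-6.7, 1.4, 2.7]
width: -0.2
```

>>> {"name": "servo_tool", "arguments": {"commands": [-0.04, 0, 0, 0, 1, -0.04, 0, 0, 0, 1]}}

```text
clock: 5.93
eef_pos: [540.1, 263.2, 24.5]
tool_rot: [-3.141, -0.004, 2.95]
force: [-8.5, 2.0, 5.0]
width: 0.3
```

>>> {"name": "servo_tool", "arguments": {"commands": [-0.04, 0, 0, 0, 1, -0.04, 0, 0, 0, 1]}}

```text
clock: 6.1
eef_pos: [540.3, 263.2, 24.5]
tool_rot: [-3.14, -0.005, 2.951]
force: [-9.9, 2.0, 5.9]
width: 0.2
```

>>> {"name": "servo_tool", "arguments": {"commands": [0.15, 0, 0, 0, 1, 0.4, 0, 0, 0, 1, 0.8, 0, 0, 0, 1, 1.4, 0, 0, 0, 1, 2.1, 0, 0, 0, 1, 2.8, 0, 0, 0, 1, 3.5, 0, 0, 0, 1, 4.2, 0, 0, 0, 1, 4.9, 0, 0, 0, 1, 5.4, 0, 0, 0, 1]}}

```text
clock: 6.93
eef_pos: [410.3, 288.7, 25.0]
tool_rot: [3.141, 0.002, 2.95]
force: [-0.2, 1.2, -0.4]
width: 0.0
```

Run:
```python
from h import *
grab('scene','s3.png');grab('top','t3.png')
a=cv2.imread('pics/s3.png')[100:340,60:380];b=cv2.imread('pics/t3.png')[100:340,100:420]
cv2.imwrite('pics/c6.png',cv2.resize(np.hstack([a,b]),(800,300)))
s=ctrl.read_state();print(s['eef_pos'],s['force'],s['tool_rot'],s['clock'])
```

```text
[409.15116281 288.97850052  24.78023936] [0.1547252  0.54316435 0.56835883] [-3.14156212e+00 -2.97396230e-04  2.95216532e+00] 7.0333
```

View pics/c6.png

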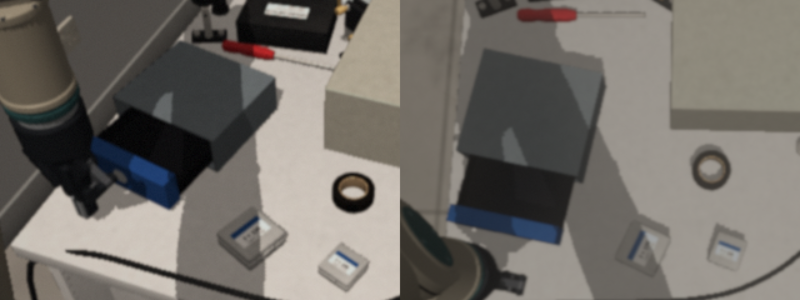

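>>> {"name": "servo_tool", "arguments": {"commands": [0, 0, -1.4, 0, 1, 0, 0, -2.8, 0, 1, -0.3, -1, -4, 0.2, 1, -0.8, -2.4, -4.6, 0.5, 0.8, -1.2, -3.8, -4.6, 0.8, 0.5, -1.7, -5.2, -4.6, 1.1, 0.25, -2.1, -6.6, -4.6, 1.5, 0.25, -2.6, -8, -4.6, 1.5, 0.25, -3, -9.4, -4.6, 1.5, 0.25, -3.5, -10.8, -4.6, 1.5, 0.25]}}

```text
clock: 7.87
eef_pos: [446.3, 3.7, 140.0]
tool_rot: [3.141, 0.003, 2.791]
force: [-0.6, 0.9, 0.3]
width: 64.4
```

Run:
```python
from h import *
s=ctrl.read_state();print(s['eef_pos'],s['width'],s['tool_rot'],s['clock'],s['qpos'])
y=s['tool_rot'][2]; d=np.array([449,-30.6])-s['eef_pos'][:2]
print((d@[np.cos(y),np.sin(y)])/25,(d@[np.sin(y),-np.cos(y)])/25)
```

```text
[446.28595949   3.72390587 140.00233889] 64.36425829275807 [3.14146193e+00 2.60030631e-03 2.79106766e+00] 7.8667 [-0.06131441  0.49613814 -0.01491728  2.15948767  0.01732022  0.48365217
  1.1305226 ]
-0.5734209829284698 -1.2521912090281426
```

>>> {"name": "servo_tool", "arguments": {"commands": [-0.3, -0.7, 0, 0, 0.25, -0.55, -1.2, 0, 0, 0.25, -0.55, -1.2, 0, 0, 0.25, -0.55, -1.2, 0, 0, 0.25]}}

```text
clock: 8.2
eef_pos: [448.8, -27.6, 139.8]
tool_rot: [3.141, 0.002, 2.789]
force: [-0.6, 0.4, -0.1]
width: 64.3
```

Run:
```python
from h import *
d=grab('wrist','w4.png');grab('top','t4.png');grab('scene','s4.png')
s=ctrl.read_state();print(s['eef_pos'],s['width'],s['tool_rot'],s['clock'],d['T'])
```

```text
[448.07849521 -25.13641282 139.65409161] 63.88062841468237 [3.14097572e+00 3.99118685e-04 2.79430602e+00] 8.35 [[ 3.46231631e-01  8.94227520e-01  2.83691382e-01  3.75512638e+02]
 [ 9.38148565e-01 -3.30332304e-01 -1.03720003e-01 -1.71930800e+00]
 [ 9.63147495e-04  3.02055809e-01 -9.53289757e-01  2.82145031e+02]
 [ 0.00000000e+00  0.00000000e+00  0.00000000e+00  1.00000000e+00]]
```

View pics/w4.png

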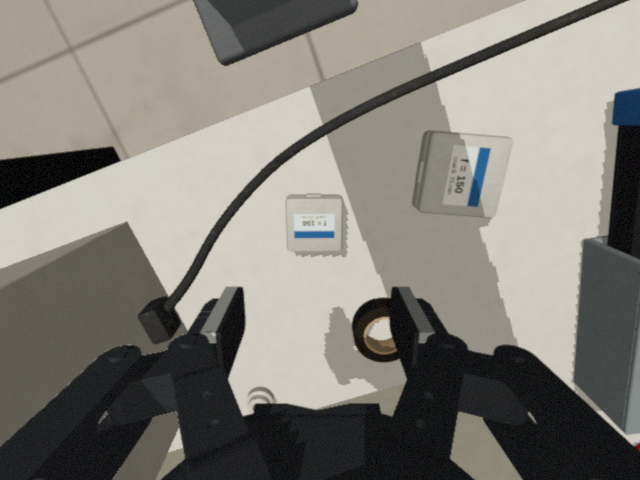

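View pics/s4.png

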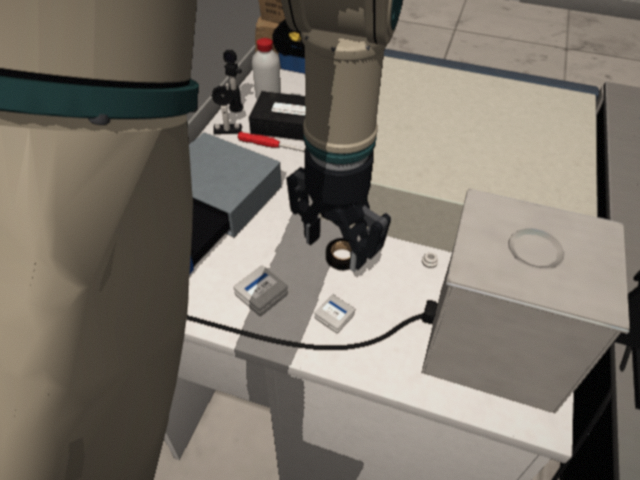

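Candidates: the small white box at wrist (315,223) / scene (335,312) / top (362,297), versus the larger look-alike at wrist (465,173) / scene (262,288). The smaller measures about 43–45 mm, so that's the one. I'll check it in a close crop.

Run:
```python
from h import *
w=ld('w4.png')
c=w['img'][180:270,260:370]; cv2.imwrite('pics/c7.png',cv2.resize(c,None,fx=7,fy=6.6,interpolation=cv2.INTER_CUBIC)[:600])
def f(pts,z):
    q=np.array([px2w(w,*p,z)[:2] for p in pts]); print(q.round(1).tolist(),q.mean(0).round(1))
    for i in range(4): e=q[(i+1)%4]-q[i]; print(round(np.hypot(*e),1),round(np.degrees(np.arctan2(e[1],e[0])),1))
f([(287,196),(342,196),(343,250),(290,250)],19)
f([(424,131),(512,136),(497,215),(417,211)],19)
```

```text
[[418.8, -42.0], [433.5, -2.3], [475.7, -16.0], [460.8, -56.2]] [447.2 -29.1]
42.3 69.7
44.4 -18.0
42.8 -110.3
44.3 161.4
[[408.7, 69.3], [434.4, 128.8], [489.8, 106.6], [465.0, 48.7]] [449.5  88.3]
64.8 66.6
59.7 -21.8
63.0 -113.2
59.9 159.9
```

View pics/c7.png

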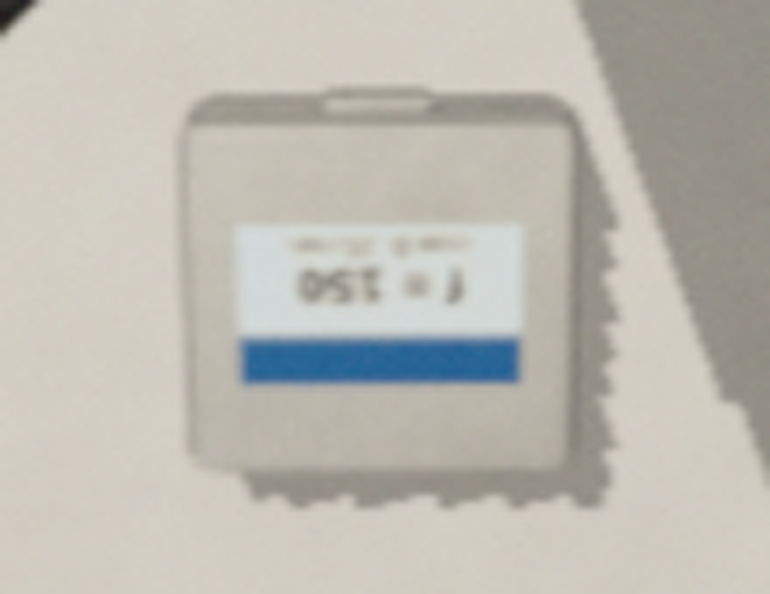

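>>> {"name": "servo_tool", "arguments": {"commands": [-0.08, -0.12, 0.8, 0, 0.25, -0.08, -0.12, 1.8, 0, 0.25, -0.08, -0.12, 2.9, 0, 0.25, -0.08, -0.12, 4, 0, 0.25, -0.08, -0.12, 4.8, 0, 0.25, -0.08, -0.12, 5.2, 0, 0.25, -0.08, -0.12, 5.3, 0, 0.25, -0.08, -0.12, 5.3, 0, 0.25]}}

```text
clock: 9.02
eef_pos: [448.8, -28.2, 6.5]
tool_rot: [3.141, 0.0, 2.795]
force: [-0.2, -1.5, -0.0]
width: 64.2
```

Run:
```python
from h import *
d=grab('wrist','w5.png')
s=ctrl.read_state();print(s['eef_pos'],s['width'],s['tool_rot'],s['clock'],s['force'])
```

```text
[449.03599582 -28.28529075   5.46544181] 64.10684930829724 [3.13985612e+00 1.09410362e-04 2.79467567e+00] 9.0667 [ 0.62750647 -0.25886367 -2.04463165]
```

View pics/w5.png

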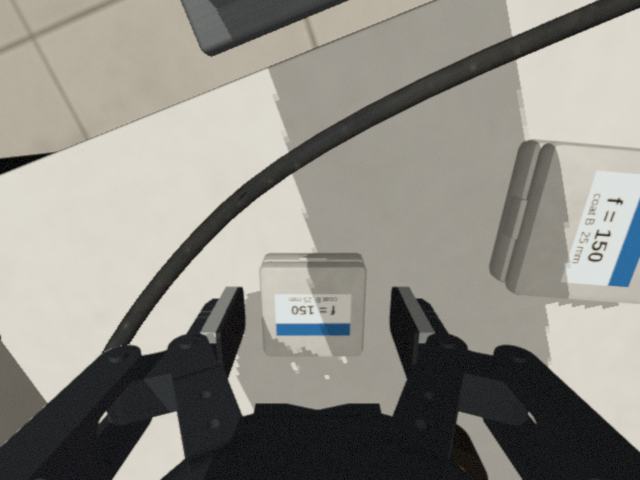

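Run:
```python
from h import *
d=ld('w5.png'); p=np.array([449,-28.3])
print(w2px(d,[*p,5.5]),w2px(d,[*p,19]), [px2w(d,u,v,19)[:2] for u,v in [(261,268),(366,268),(363,355),(264,355)]])
```

```text
[318.9873734  298.83460839] [319.21122411 314.26889027] [array([420.93877433, -43.27214086]), array([435.47793883,  -3.25389889]), array([474.78392081, -17.03683291]), array([459.83821109, -58.1090744 ])]
```

>>> {"name": "servo_tool", "arguments": {"commands": [0.02, -0.06, 0.1, 0, 0.25, 0.02, -0.06, 0.14, 0, 0.25, 0.02, -0.06, 0.14, 0, 0.4, 0.02, -0.06, 0.14, 0, 0.5, 0.02, -0.06, 0.14, 0, 1, 0.02, -0.06, 0.14, 0, 1, 0.02, -0.06, 0.14, 0, 1, 0.02, -0.06, 0.14, 0, 1]}}

```text
clock: 9.73
eef_pos: [447.8, -30.4, 4.2]
tool_rot: [3.141, 0.001, 2.793]
force: [-0.6, 0.6, 5.9]
width: 43.5
```

>>> {"name": "servo_tool", "arguments": {"commands": [0.02, 0, -0.3, 0, 1, 0.02, 0, -0.8, 0, 1, 0, 0, -1.6, 0, 1, 0, 0, -2.4, 0, 1, 0, 0, -2.4, 0, 1]}}

```text
clock: 10.15
eef_pos: [449.3, -30.8, 66.2]
tool_rot: [3.14, 0.004, 2.792]
force: [1.5, -0.4, 0.1]
width: 43.2
```

Run:
```python
from h import *
d=grab('wrist','w6.png')
s=ctrl.read_state();print(s['eef_pos'],s['width'],s['tool_rot'],s['clock'],s['force'])
```

```text
[448.86347819 -30.96294076  64.97801363] 43.27072183253279 [3.14009287 0.00317127 2.79193877] 10.2 [ 0.33931437  0.41746427 -0.91337993]
```

View pics/w6.png

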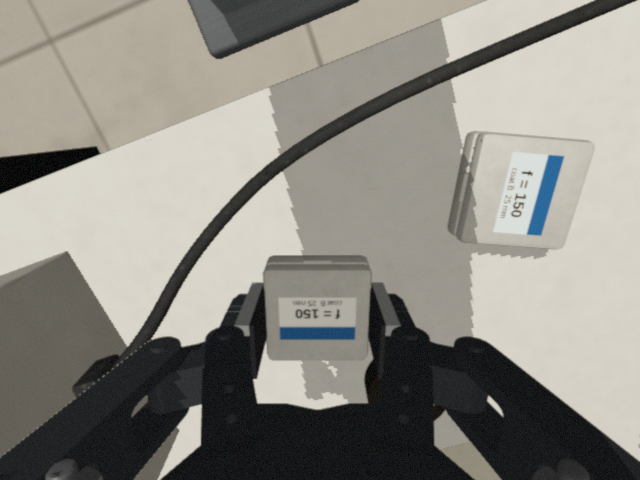

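>>> {"name": "servo_tool", "arguments": {"commands": [0, 0.4, -1, 0, 1, 0.1, 1.4, -1.8, -0.2, 1, 0.3, 2.7, -2, -0.5, 1, 0.5, 4, -2, -0.8, 1, 0.7, 5.3, -2, -1.1, 1, 0.9, 6.6, -2, -1.5, 1, 1.1, 7.9, -2, -1.5, 1, 1.3, 9.2, -2, -1.5, 1, 1.5, 10.5, -2, -1.5, 1, 1.7, 11.6, -2, -1.5, 1]}}

```text
clock: 11.03
eef_pos: [506.6, 258.6, 112.5]
tool_rot: [3.142, -0.001, 2.951]
force: [0.3, 0.5, -0.7]
width: 43.6
```

>>> {"name": "servo_tool", "arguments": {"commands": [0, 0, 0, 0, 1, 0, 0, 0, 0, 1, 0, 0, 0, 0, 1]}}

```text
clock: 11.28
eef_pos: [506.1, 255.0, 112.4]
tool_rot: [-3.139, -0.001, 2.95]
force: [-0.4, -0.4, -1.0]
width: 43.8
```

Run:
```python
from h import *
d=grab('wrist','w7.png');grab('scene','s7.png');grab('top','t7.png')
s=ctrl.read_state();print(s['eef_pos'],s['width'],s['tool_rot'],s['clock'],s['force'])
y=s['tool_rot'][2]; d=np.array([512,269.4])-s['eef_pos'][:2]
print((d@[np.cos(y),np.sin(y)])/25,(d@[np.sin(y),-np.cos(y)])/25)
a=cv2.imread('pics/s7.png')[100:340,60:380];b=cv2.imread('pics/t7.png')[100:340,100:420]
cv2.imwrite('pics/c8.png',cv2.resize(np.hstack([a,b]),(800,300)))
```

```text
[506.73323795 254.26701444 113.06934886] 43.57543755882826 [-3.13981496e+00 -4.56716042e-04  2.94801837e+00] 11.4333 [-0.29990487  0.11565314  0.63711284]
-0.09029190720964803 0.634540011994997
```

View pics/w7.png

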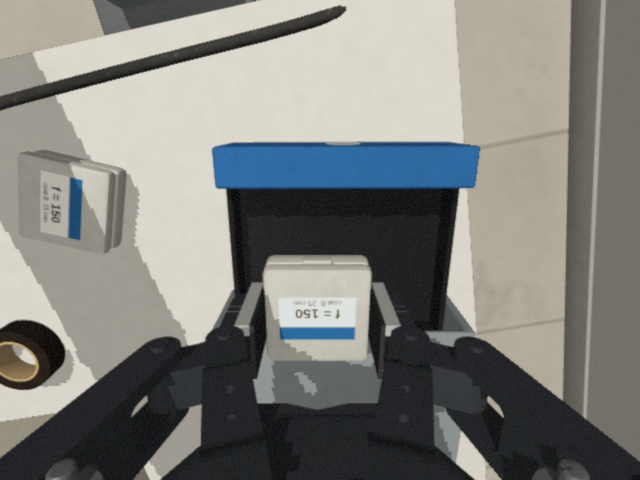

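View pics/c8.png

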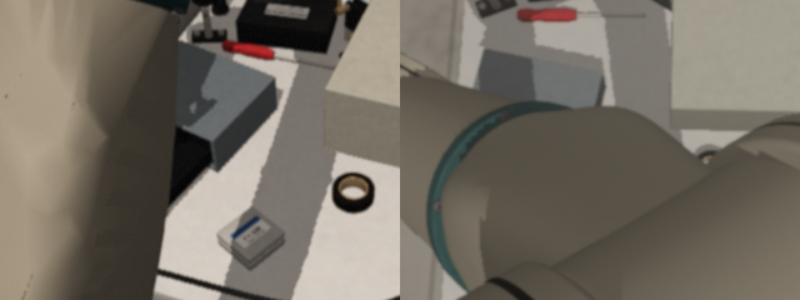

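Run:
```python
from h import *
d=ld('w7.png')
q=np.array([px2w(d,u,v,58)[:2] for u,v in [(214,147),(478,146),(475,187),(217,187)]]); print(q)
o=q[:2].mean(0); i=q[2:].mean(0); e=q[1]-q[0]; a=np.arctan2(e[1],e[0]); print(np.degrees(a),np.hypot(*e),np.hypot(*(q[2]-q[3])),np.hypot(*(o-i)))
n=np.array([np.sin(a),-np.cos(a)]); print(n,'tray from outer',o+70*n,'from inner',i+46*n)
for u in (241,447): print(px2w(d,u,250,38))
```

```text
[[431.60995904 210.68242149]
 [458.95696417 353.66392045]
 [481.56661065 350.71876329]
 [453.39646333 206.16556781]]
79.17223113437363 145.57323838255766 147.272480535485 22.509441398587168
[ 0.98219632 -0.18785737] tray from outer [514.03720397 269.02315535] from inner [512.66256769 269.80072671]
[499.589889   203.77877309  38.        ]
[525.75188416 338.27406054  38.        ]
```

>>> {"name": "servo_tool", "arguments": {"commands": [-0.05, 0.3, 0, 0, 1, -0.1, 0.62, 0, 0, 1, -0.1, 0.62, 0.6, 0, 1, -0.1, 0.62, 1.4, 0, 1, -0.1, 0.62, 2.2, 0, 1, -0.1, 0.62, 2.8, 0, 1, -0.1, 0.62, 3.2, 0, 1, -0.1, 0.62, 3.3, 0, 1, -0.1, 0.62, 3.3, 0, 1]}}

```text
clock: 12.18
eef_pos: [512.1, 271.1, 30.7]
tool_rot: [-3.141, -0.001, 2.95]
force: [0.5, 0.8, -0.3]
width: 43.5
```

Run:
```python
from h import *
d=grab('wrist','w8.png')
s=ctrl.read_state();print(s['eef_pos'],s['width'],s['tool_rot'],s['clock'],s['force'])
```

```text
[512.49555533 271.38990135  31.39541248] 43.521848484701025 [3.14089732e+00 2.15857612e-04 2.94976699e+00] 12.2333 [ 0.50180315 -0.87581569  0.12940501]
```

View pics/w8.png

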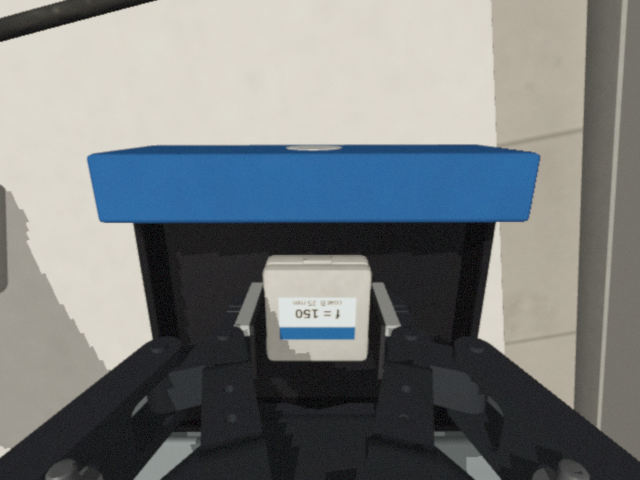

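>>> {"name": "servo_tool", "arguments": {"commands": [0, 0, 0.1, 0, 1, 0, 0, 0.2, 0, 1, 0, 0, 0.24, 0, 1, 0, 0, 0.24, 0, 1]}}

```text
clock: 12.57
eef_pos: [512.4, 270.7, 25.2]
tool_rot: [3.142, 0.0, 2.949]
force: [0.2, -0.4, -0.7]
width: 43.5
```

>>> {"name": "servo_tool", "arguments": {"commands": [0, 0, 0.06, 0, 1, 0, 0, 0.06, 0, 1]}}

```text
clock: 12.73
eef_pos: [512.2, 270.8, 23.6]
tool_rot: [-3.142, 0.0, 2.95]
force: [-0.1, 0.8, -0.8]
width: 43.6
```

>>> {"name": "servo_tool", "arguments": {"commands": [0, 0, 0.06, 0, 1, 0, 0, 0.06, 0, 1]}}

```text
clock: 12.9
eef_pos: [512.4, 270.9, 22.2]
tool_rot: [3.141, 0.0, 2.95]
force: [-0.5, -0.2, 1.3]
width: 43.7
```

Just touching; 1 mm more then open.

>>> {"name": "servo_tool", "arguments": {"commands": [0, 0, 0.03, 0, 1, 0, 0, 0.03, 0, 1]}}

```text
clock: 13.07
eef_pos: [512.4, 270.9, 22.1]
tool_rot: [3.142, 0.001, 2.95]
force: [-1.1, -2.1, 7.2]
width: 43.4
```

>>> {"name": "servo_tool", "arguments": {"commands": [0, 0, 0, 0, 0.4, 0, 0, 0, 0, 0.3, 0, 0, 0, 0, 0.25, 0, 0, 0, 0, 0.25, 0, 0, 0, 0, 0.25]}}

```text
clock: 13.48
eef_pos: [512.1, 270.7, 21.1]
tool_rot: [-3.141, -0.0, 2.95]
force: [-0.4, 0.2, 0.3]
width: 64.2
```

>>> {"name": "servo_tool", "arguments": {"commands": [0, 0, -0.6, 0, 0.25, 0, 0, -1.6, 0, 0.25, 0, 0, -2.8, 0, 0.25, 0, 0, -3.6, 0, 0.25, 0, 0, -4, 0, 0.25]}}

```text
clock: 13.9
eef_pos: [513.3, 271.8, 123.9]
tool_rot: [3.139, 0.003, 2.95]
force: [0.2, 1.4, -0.9]
width: 63.9
```

Run:
```python
from h import *
d=grab('wrist','w9.png')
s=ctrl.read_state();print(s['eef_pos'],s['width'],s['tool_rot'],s['clock'],s['force'])
```

```text
[513.73667448 271.96051624 124.54557349] 64.0459053425571 [3.13819873 0.00377246 2.94940994] 13.95 [-0.21487628  0.88276654  0.65755828]
```

View pics/w9.png

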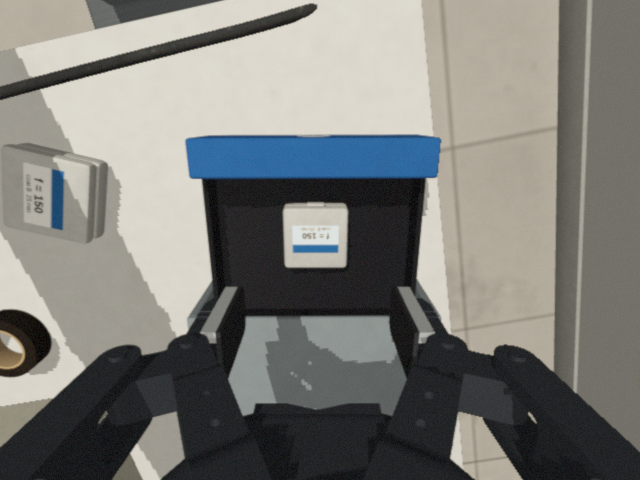

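>>> {"name": "servo_tool", "arguments": {"commands": [0.6, 0, 0, 0, 0.5, 1.5, 0, 0, 0, 1, 2.5, 0, 0, 0, 1, 3.5, 0, 0, 0, 1, 4.2, -0.1, 0, 0, 1, 4.2, -0.1, 0.4, 0, 1, 4.2, -0.1, 1.4, 0, 1, 4.2, -0.1, 2.6, 0, 1, 4.2, -0.1, 3.6, 0, 1, 4.2, -0.1, 4, 0, 1]}}

```text
clock: 14.78
eef_pos: [407.5, 286.4, 17.5]
tool_rot: [-3.137, -0.003, 2.949]
force: [0.3, 0.5, -0.3]
width: -0.0
```

>>> {"name": "servo_tool", "arguments": {"commands": [-0.2, 0, 0, 0, 1, -0.4, 0, 0, 0, 1, -0.5, 0, 0, 0, 1, -0.6, 0, 0, 0, 1, -0.6, 0, 0, 0, 1]}}

```text
clock: 15.2
eef_pos: [425.1, 285.6, 22.4]
tool_rot: [3.14, 0.002, 2.948]
force: [0.7, 0.5, 0.3]
width: -0.0
```

>>> {"name": "servo_tool", "arguments": {"commands": [-0.1, 0, 0, 0, 1, -0.2, 0, 0, 0, 1, -0.3, 0, 0, 0, 1, -0.4, 0, 0, 0, 1, -0.5, 0, 0, 0, 1, -0.6, 0, 0, 0, 1, -0.75, 0, 0, 0, 1, -0.9, 0, 0, 0, 1, -1.05, 0, 0, 0, 1, -1.2, 0, 0, 0, 1]}}

```text
clock: 16.03
eef_pos: [452.8, 279.9, 21.3]
tool_rot: [3.141, -0.001, 2.95]
force: [-4.7, 0.9, 2.9]
width: -0.3
```

>>> {"name": "servo_tool", "arguments": {"commands": [-0.2, 0, 0, 0, 1, -0.4, 0, 0, 0, 1, -0.6, 0, 0, 0, 1, -0.8, 0, 0, 0, 1, -1, 0, 0, 0, 1, -1.2, 0, 0, 0, 1, -1.4, 0, 0, 0, 1, -1.5, 0, 0, 0, 1]}}

```text
clock: 16.7
eef_pos: [490.7, 272.6, 21.3]
tool_rot: [3.141, 0.0, 2.949]
force: [-4.5, 1.6, 2.3]
width: -0.1
```

Run:
```python
from h import *
grab('scene','s10.png');grab('top','t10.png')
a=cv2.imread('pics/s10.png')[100:340,60:380];b=cv2.imread('pics/t10.png')[100:340,100:420]
cv2.imwrite('pics/c10.png',cv2.resize(np.hstack([a,b]),(800,300)))
s=ctrl.read_state();print(s['eef_pos'],s['force'],s['clock'])
```

```text
[490.83934695 272.60617103  21.31363925] [-2.107294    2.69431166  0.84711657] 16.8
```

View pics/c10.png

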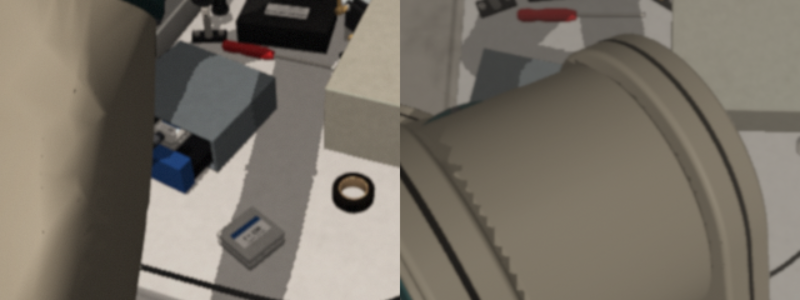

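>>> {"name": "servo_tool", "arguments": {"commands": [-0.1, 0, 0, 0, 1, -0.3, 0, 0, 0, 1, -0.5, 0, 0, 0, 1, -0.7, 0, 0, 0, 1, -0.9, 0, 0, 0, 1, -1.1, 0, 0, 0, 1, -1.3, 0, 0, 0, 1, -1.45, 0, 0, 0, 1, -1.6, 0, 0, 0, 1, -1.6, 0, 0, 0, 1]}}

```text
clock: 17.63
eef_pos: [528.8, 265.3, 21.2]
tool_rot: [3.141, -0.001, 2.95]
force: [-3.8, 3.0, 3.0]
width: 0.1
```

>>> {"name": "servo_tool", "arguments": {"commands": [-0.04, 0, 0, 0, 1, -0.08, 0, 0, 0, 1, -0.12, 0, 0, 0, 1, -0.16, 0, 0, 0, 1, -0.16, 0, 0, 0, 1]}}

```text
clock: 18.05
eef_pos: [532.6, 264.5, 21.3]
tool_rot: [3.141, -0.0, 2.95]
force: [-3.6, 2.7, 0.5]
width: 0.3
```

>>> {"name": "servo_tool", "arguments": {"commands": [-0.04, 0, 0, 0, 1, -0.08, 0, 0, 0, 1, -0.08, 0, 0, 0, 1]}}

```text
clock: 18.3
eef_pos: [534.6, 264.1, 21.3]
tool_rot: [3.141, -0.0, 2.95]
force: [-3.9, 2.5, 0.7]
width: -0.2
```

>>> {"name": "servo_tool", "arguments": {"commands": [-0.04, 0, 0, 0, 1, -0.08, 0, 0, 0, 1, -0.08, 0, 0, 0, 1]}}

```text
clock: 18.55
eef_pos: [536.4, 263.8, 21.2]
tool_rot: [3.141, -0.001, 2.95]
force: [-4.6, 3.5, 1.5]
width: -0.1
```

>>> {"name": "servo_tool", "arguments": {"commands": [-0.04, 0, 0, 0, 1, -0.06, 0, 0, 0, 1, -0.06, 0, 0, 0, 1]}}

```text
clock: 18.8
eef_pos: [537.9, 263.5, 21.3]
tool_rot: [3.141, -0.001, 2.95]
force: [-4.0, 2.7, 1.4]
width: -0.0
```

>>> {"name": "servo_tool", "arguments": {"commands": [-0.04, 0, 0, 0, 1, -0.04, 0, 0, 0, 1]}}

```text
clock: 18.97
eef_pos: [539.0, 263.3, 21.2]
tool_rot: [3.141, -0.0, 2.95]
force: [-5.2, 3.5, 0.7]
width: -0.3
```

>>> {"name": "servo_tool", "arguments": {"commands": [-0.03, 0, 0, 0, 1, -0.03, 0, 0, 0, 1]}}

```text
clock: 19.13
eef_pos: [539.7, 263.2, 21.3]
tool_rot: [3.141, -0.0, 2.95]
force: [-4.2, 2.7, 1.2]
width: -0.2
```

>>> {"name": "servo_tool", "arguments": {"commands": [-0.03, 0, 0, 0, 1, -0.03, 0, 0, 0, 1]}}

```text
clock: 19.3
eef_pos: [539.8, 263.2, 21.3]
tool_rot: [3.142, -0.001, 2.95]
force: [-5.4, 2.8, 1.2]
width: 0.0
```

>>> {"name": "servo_tool", "arguments": {"commands": [-0.03, 0, 0, 0, 1, -0.03, 0, 0, 0, 1]}}

```text
clock: 19.47
eef_pos: [539.9, 263.1, 21.3]
tool_rot: [-3.141, -0.002, 2.95]
force: [-6.2, 3.1, 2.6]
width: -0.1
```

>>> {"name": "servo_tool", "arguments": {"commands": [-0.03, 0, 0, 0, 1, -0.03, 0, 0, 0, 1]}}

```text
clock: 19.63
eef_pos: [540.1, 263.1, 21.3]
tool_rot: [-3.141, -0.003, 2.951]
force: [-6.9, 4.4, 3.2]
width: -0.0
```

>>> {"name": "servo_tool", "arguments": {"commands": [-0.04, 0, 0, 0, 1, -0.04, 0, 0, 0, 1]}}

```text
clock: 19.8
eef_pos: [540.3, 263.0, 21.3]
tool_rot: [-3.141, -0.004, 2.951]
force: [-9.5, 3.0, 5.1]
width: 0.0
```

>>> {"name": "servo_tool", "arguments": {"commands": [-0.03, 0, 0, 0, 1, -0.03, 0, 0, 0, 1]}}

```text
clock: 19.97
eef_pos: [540.4, 263.0, 21.2]
tool_rot: [-3.14, -0.005, 2.951]
force: [-11.7, 2.9, 5.4]
width: 0.1
```

Deep enough. Ease off and retreat.

>>> {"name": "servo_tool", "arguments": {"commands": [0.1, 0, 0, 0, 1, 0.2, 0, 0, 0, 1, 0.35, 0, 0, 0, 1, 0.5, 0, 0, 0, 1, 0.7, 0, 0, 0, 1, 1, 0, 0, 0, 1, 1.6, 0, 0, 0, 1, 2.4, 0, 0, 0, 1, 3.2, 0, 0, 0, 1, 4, 0, 0, 0, 1]}}

```text
clock: 20.8
eef_pos: [445.7, 280.3, 21.5]
tool_rot: [-3.141, 0.001, 2.948]
force: [0.3, 0.0, -0.8]
width: -0.1
```

>>> {"name": "servo_tool", "arguments": {"commands": [1, 0, 0, 0, 1, 1.2, 0, -1, 0, 1, 1.2, 0, -2.5, 0, 1, 1.2, 0, -4, 0, 1, 1.2, 0, -5.5, 0, 1, 1.2, 0, -6, 0, 1]}}

```text
clock: 21.3
eef_pos: [418.4, 288.1, 176.1]
tool_rot: [3.137, 0.006, 2.949]
force: [0.4, 1.3, -0.1]
width: 0.1
```

Run:
```python
from h import *
grab('scene','s11.png');grab('top','t11.png');grab('wrist','w11.png')
a=cv2.imread('pics/s11.png')[100:340,60:380];b=cv2.imread('pics/t11.png')[100:340,100:420]
cv2.imwrite('pics/c11.png',cv2.resize(np.hstack([a,b]),(800,300)))
s=ctrl.read_state();print(s['eef_pos'],s['force'],s['clock'])
```

```text
[417.52676981 286.32034284 172.4452999 ] [ 0.66679949  0.07149652 -1.03802837] 21.45
```

View pics/c11.png

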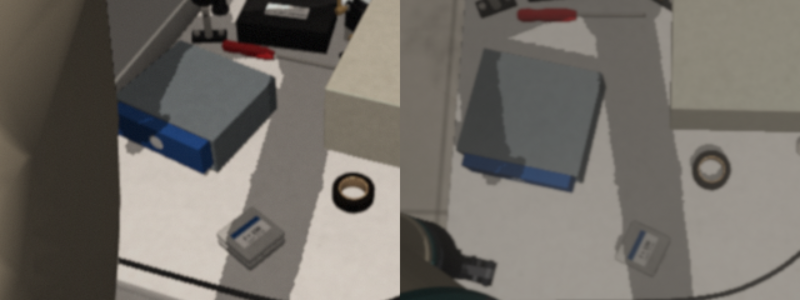

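View pics/w11.png

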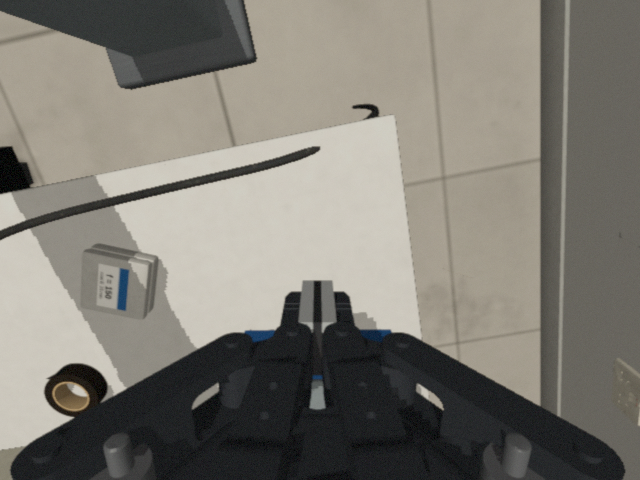

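>>> {"name": "servo_tool", "arguments": {"commands": [0, 0, 0, 0, 1, 0, 0, 0, 0, 1, 0, 0, 0, 0, 1, 0, 0, 0, 0, 1, 0, 0, 0, 0, 1]}}

```text
clock: 21.87
eef_pos: [415.9, 286.8, 170.6]
tool_rot: [-3.141, -0.001, 2.95]
force: [0.6, -0.1, 0.1]
width: 0.1
```

Run:
```python
from h import *
d=grab('scene','s12.png')
a=ld('scene0.png')['img'];b=d['img']
r=lambda i:cv2.resize(i[180:250,140:250],(400,255))
cv2.imwrite('pics/c12.png',np.hstack([r(a),r(b)]))
ga,gb=[cv2.Canny(cv2.cvtColor(i[190:245,160:240],7-1),40,100).astype(np.float32) for i in (a,b)]
print(cv2.phaseCorrelate(ga,gb))
```

```text
((0.6108334370246524, -0.7899824424694764), 0.6817360842227935)
```

View pics/c12.png

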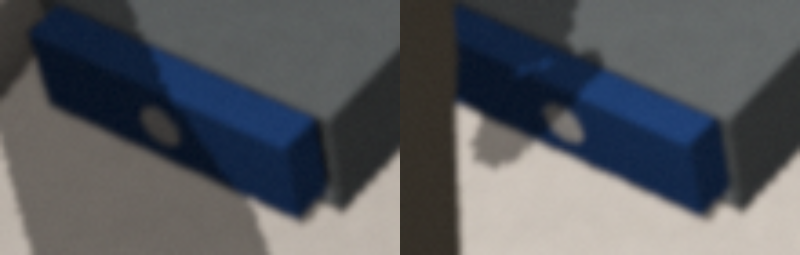

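Run:
```python
from h import *
I={n:cv2.cvtColor(ld(n)['img'],6) for n in ['scene0.png','s1.png','s2.png','s11.png','s12.png','t1.png','t11.png','top0.png']}
def m(a,b,x0,y0,w,h):
    g=lambda i:cv2.resize(cv2.Laplacian(cv2.GaussianBlur(i,(0,0),1.2).astype(np.float32),-1),None,fx=8,fy=8,interpolation=3)
    A,B=g(I[a]),g(I[b]); r=cv2.matchTemplate(B[(y0-6)*8:(y0+h+6)*8,(x0-6)*8:(x0+w+6)*8],A[y0*8:(y0+h)*8,x0*8:(x0+w)*8],cv2.TM_CCOEFF_NORMED)
    _,v,_,l=cv2.minMaxLoc(r); return (l[0]/8-6,l[1]/8-6,round(v,2))
for b in ['s1.png','s11.png','s12.png']:
    print(b,'frontcorner',m('scene0.png',b,213,222,16,16),'rear corner carcass',m('scene0.png',b,262,155,24,24),'carcass low corner',m('scene0.png',b,228,218,14,20))
print('s11-12',m('s11.png','s12.png',205,212,24,26))
print('top',m('top0.png','t11.png',225,240,18,18),m('top0.png','t1.png',225,240,18,18))
s=ld('scene0.png'); n=np.array([.982,-.19,0])
p=np.array([538,264,33.5]); print(w2px(s,p),w2px(s,p+n*3)-w2px(s,p))
```

```text
s1.png frontcorner (0.0, 0.0, 0.85) rear corner carcass (0.0, 0.0, 0.91) carcass low corner (0.0, 0.0, 0.88)
s11.png frontcorner (1.0, -1.0, 0.87) rear corner carcass (0.0, 0.0, 0.85) carcass low corner (0.0, 0.0, 0.96)
s12.png frontcorner (1.0, -1.0, 0.88) rear corner carcass (0.0, 0.0, 0.83) carcass low corner (0.0, 0.0, 0.97)
s11-12 (0.0, 0.0, 0.95)
top (0.0, -1.0, 0.88) (0.0, 0.0, 0.85)
[184.47580282 215.83295215] [ 1.15774669 -1.09345688]
```

Run:
```python
from h import *
def bl(n):
    i=cv2.GaussianBlur(ld(n)['img'].astype(np.float32),(0,0),1.0); return i[...,0]/(i.sum(2)+5)
def ecc(a,b,x0,y0,w,h):
    A=bl(a)[y0:y0+h,x0:x0+w];B=bl(b)[y0:y0+h,x0:x0+w];W=np.eye(2,3,dtype=np.float32)
    cc,W=cv2.findTransformECC(A.copy(),B.copy(),W,cv2.MOTION_TRANSLATION,(3,300,1e-6),None,3); return W[:,2].round(2),round(cc,3)
for n in ['s1.png','s2.png','s11.png','s12.png']: print(n,ecc('scene0.png',n,205,205,34,36))
for n in ['t1.png','t11.png']: print(n,ecc('top0.png',n,205,228,42,32))
s=ld('scene0.png');t=ld('top0.png');n=np.array([.982,-.19,0]);y=np.array([.19,.982,0])
p=np.array([538,264,40])-y*65;print((w2px(s,p+n)-w2px(s,p)),(w2px(t,p+n)-w2px(t,p)))
```

```text
s1.png (array([ 0.24, -0.08], dtype=float32), 0.991)
s2.png (array([ 0.01, -0.12], dtype=float32), 0.996)
s11.png (array([ 0.62, -0.45], dtype=float32), 0.956)
s12.png (array([ 0.63, -0.43], dtype=float32), 0.956)
t1.png (array([-0.11, -0.2 ], dtype=float32), 0.952)
t11.png (array([ 0.46, -0.74], dtype=float32), 0.904)
[ 0.37736453 -0.38385454] [ 0.13709809 -0.55869399]
```

>>> {"name": "servo_tool", "arguments": {"commands": [0, 0, 1.2, 0, 1, 0, 0, 2.6, 0, 1, 0, 0, 4, 0, 1, 0, 0, 5.2, 0, 1, -0.3, 0, 5.8, 0, 1, -1, 0, 5.84, 0, 1, -2, 0, 5.84, 0, 1, -3, 0, 5.84, 0, 1, -3.8, 0, 5.84, 0, 1, -4, 0, 5.84, 0, 1]}}

```text
clock: 22.75
eef_pos: [518.4, 266.2, 24.8]
tool_rot: [3.141, 0.002, 2.945]
force: [0.6, -1.0, 1.2]
width: -0.3
```

>>> {"name": "servo_tool", "arguments": {"commands": [-0.05, 0, 0, 0, 1, -0.05, 0, 0, 0, 1, -0.05, 0, 0, 0, 1]}}

```text
clock: 23.0
eef_pos: [513.9, 268.2, 25.3]
tool_rot: [-3.141, -0.002, 2.951]
force: [0.3, 0.1, 0.1]
width: 0.1
```

>>> {"name": "servo_tool", "arguments": {"commands": [-0.1, 0, 0, 0, 1, -0.2, 0, 0, 0, 1, -0.3, 0, 0, 0, 1, -0.4, 0, 0, 0, 1, -0.45, 0, 0, 0, 1, -0.45, 0, 0, 0, 1]}}

```text
clock: 23.5
eef_pos: [527.2, 265.3, 25.4]
tool_rot: [3.141, 0.0, 2.949]
force: [0.3, -0.3, -0.6]
width: 0.0
```

>>> {"name": "servo_tool", "arguments": {"commands": [-0.04, 0, 0, 0, 1, -0.04, 0, 0, 0, 1]}}

```text
clock: 23.67
eef_pos: [527.8, 265.2, 25.3]
tool_rot: [3.142, -0.0, 2.95]
force: [0.5, 0.2, -0.7]
width: 0.1
```

>>> {"name": "servo_tool", "arguments": {"commands": [-0.04, 0, 0, 0, 1, -0.04, 0, 0, 0, 1]}}

```text
clock: 23.83
eef_pos: [528.8, 265.0, 25.3]
tool_rot: [3.142, 0.0, 2.95]
force: [-0.2, 0.5, 0.0]
width: -0.3
```

>>> {"name": "servo_tool", "arguments": {"commands": [-0.04, 0, 0, 0, 1, -0.04, 0, 0, 0, 1]}}

```text
clock: 24.0
eef_pos: [529.8, 264.8, 25.3]
tool_rot: [3.142, 0.0, 2.95]
force: [0.5, -0.1, -0.0]
width: 0.1
```

>>> {"name": "servo_tool", "arguments": {"commands": [-0.04, 0, 0, 0, 1, -0.04, 0, 0, 0, 1]}}

```text
clock: 24.17
eef_pos: [530.0, 264.8, 25.3]
tool_rot: [-3.141, -0.001, 2.95]
force: [-1.4, 0.0, 1.0]
width: 0.2
```

>>> {"name": "servo_tool", "arguments": {"commands": [-0.04, 0, 0, 0, 1, -0.04, 0, 0, 0, 1]}}

```text
clock: 24.33
eef_pos: [530.5, 264.7, 25.3]
tool_rot: [-3.141, -0.002, 2.95]
force: [-4.5, 0.2, 2.2]
width: 0.1
```

>>> {"name": "servo_tool", "arguments": {"commands": [-0.04, 0, 0, 0, 1, -0.08, 0, 0, 0, 1, -0.08, 0, 0, 0, 1]}}

```text
clock: 24.58
eef_pos: [532.9, 264.3, 25.3]
tool_rot: [-3.141, -0.001, 2.95]
force: [-4.6, 1.1, 3.1]
width: -0.2
```

>>> {"name": "servo_tool", "arguments": {"commands": [0.04, 0, 0, 0, 1, 0.08, 0, 0, 0, 1, 0.08, 0, 0, 0, 1]}}

```text
clock: 24.83
eef_pos: [531.2, 264.6, 25.3]
tool_rot: [-3.141, -0.0, 2.95]
force: [-5.1, 0.1, 1.9]
width: 0.1
```

>>> {"name": "servo_tool", "arguments": {"commands": [0.04, 0, 0, 0, 1, 0.04, 0, 0, 0, 1]}}

```text
clock: 25.0
eef_pos: [530.3, 264.7, 25.3]
tool_rot: [-3.141, -0.0, 2.95]
force: [-4.1, 0.4, 2.4]
width: 0.3
```

>>> {"name": "servo_tool", "arguments": {"commands": [0.04, 0, 0, 0, 1, 0.04, 0, 0, 0, 1]}}

```text
clock: 25.17
eef_pos: [530.1, 264.8, 25.3]
tool_rot: [3.141, 0.001, 2.949]
force: [-2.9, 0.0, 0.8]
width: -0.1
```

>>> {"name": "servo_tool", "arguments": {"commands": [0.04, 0, 0, 0, 1, 0.04, 0, 0, 0, 1]}}

```text
clock: 25.33
eef_pos: [529.8, 264.8, 25.4]
tool_rot: [3.141, 0.002, 2.949]
force: [0.1, -0.3, -0.2]
width: -0.2
```

>>> {"name": "servo_tool", "arguments": {"commands": [0.1, 0, 0, 0, 1, 0.4, 0, 0, 0, 1, 0.9, 0, 0, 0, 1, 1.6, 0, 0, 0, 1, 2.4, 0, 0, 0, 1, 3.2, 0, -0.6, 0, 1, 3.6, 0, -1.8, 0, 1, 3.6, 0, -3.2, 0, 1, 3.6, 0, -4.6, 0, 1, 3.6, 0, -5.4, 0, 1]}}

```text
clock: 26.17
eef_pos: [440.4, 283.6, 163.6]
tool_rot: [3.139, 0.003, 2.951]
force: [0.6, 0.7, 0.2]
width: -0.0
```

>>> {"name": "servo_tool", "arguments": {"commands": [0, 0, 0, 0, 1, 0, 0, 0, 0, 1, 0, 0, 0, 0, 1, 0, 0, 0, 0, 1, 0, 0, 0, 0, 1, 0, 0, 0, 0, 1, 0, 0, 0, 0, 1, 0, 0, 0, 0, 1]}}

```text
clock: 26.83
eef_pos: [440.1, 282.2, 159.9]
tool_rot: [-3.141, -0.001, 2.95]
force: [0.9, 0.7, -0.4]
width: 0.2
```

Run:
```python
from h import *
grab('scene','s13.png');grab('top','t13.png')
a=cv2.imread('pics/s13.png')[100:340,60:380];b=cv2.imread('pics/t13.png')[100:340,100:420]
cv2.imwrite('pics/c13.png',cv2.resize(np.hstack([a,b]),(800,300)))
s=ctrl.read_state();print(s['eef_pos'],s['force'],s['clock'])
t=ld('t13.png');c=[(118,124,126,64)]
def q(x0,y0,x1,y1): return cv2.resize(t['img'][y0:y1,x0:x1],(780,580),interpolation=2)
cv2.imwrite('pics/c14.png',q(130,120,330,270))
```

```text
[440.23173341 282.19945665 160.10027742] [-0.06379435 -0.61575666 -0.05604063] 26.9333
```

View pics/c13.png

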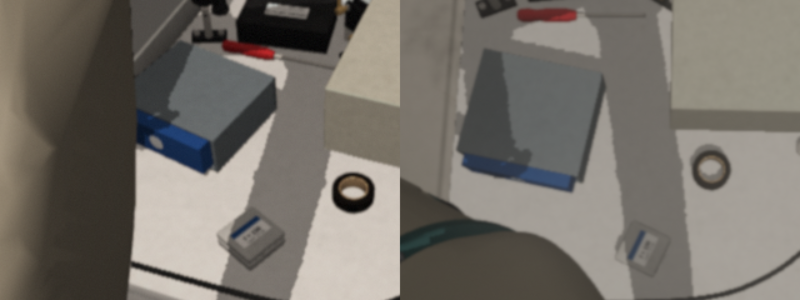

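Drawer shut and holding by itself, bystanders and the larger box in place, robot clear.

```bash
python3 -c "
from cell import ctrl
print(ctrl.finish_job())"
```

```text
the job is handed in; nothing more can be done
None
```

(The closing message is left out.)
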